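Pack the cook's lunch box in layers

TASK

Finish packing the cook's lunch box. Two tins already stand in the bottom of it: lay the divider plate flat on them inside the box, grip upward, and only then set the smaller of the two tomatoes gently down on the plate, beside the grip. Leave the larger tomato where it is.

Things in the scene. Friction and masses are not known exactly. Their poses are not given: they have to be found in the camera images.
- lunch_box: open aluminium lunch box, fixed: 235 mm long (x), 165 mm wide (y), 112 mm high, with a 3 mm round rim outside; walls and floor 4 mm thick, inside 227 x 157 mm. Origin: centre of its underside, z up. In it, side by side along x, stand two loose flat tins (86 mm across, 40 mm high); their tops, 44 mm above the box's underside, carry the divider
- divider: loose grey plastic plate, 0.18 kg, lying flat by the box: 196 mm long (x), 124 mm wide (y), 5 mm thick, its edge raised to 10 mm all round. In its middle an upright grip, 12 mm thick along x, 60 mm long along y, its top 38 mm above the plate's underside. Origin: centre of the underside, z up. Both halves alike. It goes in with its length along the box's length, 15 mm of room on each side
- tomato_small: the smaller red tomato, 62 mm across and 61 mm high with its green stalk, 0.1 kg, standing stalk up on the worktop. Origin: centre of its underside; z up; it is widest about 28 mm up. The way from here to the box leads past the front of a tall espresso machine, which juts out to about x = 0.585 m: swing round on the robot's side of it
- tomato_large: the larger red tomato, 75 mm across and 79 mm high, standing near the smaller one (the two may have changed places). Not to be moved. Origin: centre of its underside

How it is judged:
By the outcome, as a careful person would: the job done as asked, in the order asked, and still so for the second after the job is handed in, with the robot touching nothing.
It also fails if it takes over 64 s, if anything falls off the work surface, if the arm or the gripper's body presses on something with over 40 N, if the wrist force passes 120 N, or if a joint passes its speed limit or range.

ROBOT

A 6-joint arm with a two-finger parallel gripper is mounted at the origin on a cart in front of the work surface, level with it; the furniture and walls round the work are solid. World frame = base frame: x ahead of the robot, y to its left, z up, the work surface at z = 0. Lengths are in m, angles in degrees, forces in N, time in s.
With the tool pointing down it reaches from about 0.25 to 0.725 m from the base axis. Payload 9.7 kg.
Tool frame: the origin (TCP) lies between the finger pads; the fingertips stand 22 mm ahead of it and the grasp point (between the pads) lies 3 mm ahead of it; z points along the fingers, y is the line along which they close (so a half turn about z gives the same grasp; the last joint's range is limited). The gripper opens to 85 mm and grips with 20 to 120 N. Pads are 22 mm wide; open, the fingers measure 114 mm over their backs; the gripper's body (76 mm by 85 mm) begins 54 mm behind the grasp point. The pads swing forward as they close: fully open they stand 13 mm farther back than shut.
Start: joints at [-68.297, 4.979, 10.078, 95.1, 0, 90], TCP at [0.203, -0.511, 0.253] pointing down, gripper open.
Joint ranges: [-179.16, 179.16], [-48.56, 103.87], [-65.8, 70.77], [-126.05, 130.52], [-82.76, 87.17], [-180, 180]. Speed limits (degrees/s): [127.2, 127.2, 147.25, 180, 180, 180].

INTERFACE

Orientations are given as [roll, pitch, yaw] about the fixed x, y, z axes, in that order (R = Rz(yaw) Ry(pitch) Rx(roll)).
In Python, from workcell import bot, viewer, finder gives the robot as it stands.
- The arm moves only by the tool move_arm, never from a script. Its arguments are lists of equal length, an entry for each row: "offset": the shift along the tool's x, y, z in cm, a list of three; "twist": the turn, a rotation vector about the tool's x, y, z in rad, a list of three; "grip": the opening, from 0 (shut) to 1 (fully open). In form: {"offset": [[x, y, z], ...], "twist": [[ax, ay, az], ...], "grip": [grip, ...]}. A call has 1 to 5 rows; each row shifts and turns the commanded pose from where the row before left it, along the tool's axes as they then stand; what a row does not reach is not made up. A row lasts 1/10 s, in which the tool goes at most 50 mm and 8.59 degrees, less where a joint would pass 70% of its speed; a pose out of reach is approached as far as the arm can. A call is refused whole if a number of a shift passes 5 or a number of a turn 0.15, either way. A call with a gripper value outside its range is refused whole. The fingers move at their own pace and stop on an object; "force" is the grip in N (left out, the last holds). Time passes only in rows, so rows that do not move let the fingers close. It gives the time, the measured TCP pose, the force, the opening and the grip force at its end, in the units of the state.
- bot.get_obs(): the state, without advancing time (a new reading comes with each control period).
- viewer.camera(name): name is "scene" or "top" or "wrist"; returns a dict with "color" (480x640x3 uint8, red, green, blue), "depth" (480x640 float32, m along the optical axis (not along the pixel's ray), 0 where there is no reading), "vfov" (degrees; the focal length in pixels is half the picture's height over the tangent of half this angle, whatever the lens; pixels are square), "cx", "cy" (the principal point, pixels), "k1" (the pictures are not rectified: a ray, as slopes to the right and down, at radius r is drawn at 1 + k1 r^2 times it, then the intrinsics apply), "position" and "attitude" of the camera in the world; the wrist camera has in their place "tool_from_camera" (4x4, takes a point from camera to tool coordinates, whose origin is the TCP and whose axes are the flange's). Camera axes: x right, y down, z forward; pixel columns grow to the right and rows downward; lengths in m; the calibration is good to about 2 mm. A picture is of the moment at which its call begins: read the wrist's pose just before it.
- bot.job_done(): hands the job in; it is judged then, once.
Trained networks look in a picture, given as the dict that the camera call returned (one of the last four; its "shot" number tells which), for a name from the list of things; names that differ only in an ending like _2 or _b are one class to them, and where a whole thing is asked for, a point or a joint stands for the part that bears it (a point fixed in the world has none). Each returns a list of dicts, best first, with "p" (0 to 1); they miss things now and then, are a little off and sometimes report something else, mostly with a low value. They report only what shows in the picture. A call takes as long as a camera call.
- finder.boxes_of(picture, thing): "position" ([column, row] in pixels, amid what is visible of it).
- finder.pinpoint(picture, thing): "position" ([column, row] in pixels: a listed point, or the origin of a listed thing).
The state is a dict: "time": time; "q": joint angles; "qd": joint speeds; "joint_efforts": joint torques, N m; "ee_pos": TCP position; "tcp_rot": TCP orientation; "wrist_force": force on the tool from outside, world axes, zero at the start; "torque": the same for the moment, N m; "opening": finger opening in m; "grasp_force": force on a finger pad.
Only numpy, scipy, OpenCV 4.12 (cv2) and the standard library are available. Lean on these libraries where they do the work, as an engineer would, in place of code of your own. Each camera call takes 0.05 s, during which the arm holds its last target. There are 200 camera calls.

## Working session

There is one attempt and no reset: what is moved stays moved. The work goes in short steps, Python scripts to look and compute and a tool call to move; the robot and the scene stay as the last step left them, time stands still between calls to the robot, and variables do not carry over. Pictures are saved under pics/ and viewed, at most 10 in all, crops included, and the job is handed in when it is done.

Besides the shell and the picture viewer there is one more tool, called after "Emit:" as name(argument=value, ...) on one line, values as JSON. move_arm: Moves the arm, as the interface text tells. Its arguments: {"type":"object","properties":{"offset":{"type":"array","items":{"type":"array","items":{"type":"number"}}},"twist":{"type":"array","items":{"type":"array","items":{"type":"number"}}},"grip":{"type":"array","items":{"type":"number"}},"force":{"type":"number"}},"required":["offset","twist","grip"]}

```bash
mkdir -p pics; ls; cat > h.py <<'E'
import numpy as np, cv2
from scipy.spatial.transform import Rotation as R
from workcell import bot, viewer, finder
def cam(name):
    o=bot.get_obs(); c=viewer.camera(name)
    c['f']=240/np.tan(np.radians(c['vfov'])/2)
    if 'tool_from_camera' in c:
        T=np.eye(4); T[:3,:3]=R.from_euler('xyz',o['tcp_rot'],degrees=True).as_matrix(); T[:3,3]=o['ee_pos']
        c['T']=T@np.array(c['tool_from_camera'])
    else:
        T=np.eye(4); a=np.array(c['attitude'])
        T[:3,:3]=a if a.shape==(3,3) else R.from_euler('xyz',a,degrees=True).as_matrix(); T[:3,3]=c['position']; c['T']=T
    return c
def slopes(c,u,v):
    K=np.array([[c['f'],0,c['cx']],[0,c['f'],c['cy']],[0,0,1.]])
    return cv2.undistortPoints(np.array([[[u,v]]],float),K,np.array([c['k1'],0,0,0.]))[0,0]
def ray(c,u,v,z):
    s=slopes(c,u,v); d=c['T'][:3,:3]@np.array([s[0],s[1],1]); o=c['T'][:3,3]
    return o+d*(z-o[2])/d[2]
def cloud(c,step=1):
    K=np.array([[c['f'],0,c['cx']],[0,c['f'],c['cy']],[0,0,1.]])
    v,u=np.mgrid[0:480:step,0:640:step]
    p=np.stack([u.ravel(),v.ravel()],1).astype(float)[:,None]
    s=cv2.undistortPoints(p,K,np.array([c['k1'],0,0,0.]))[:,0]
    d=c['depth'][::step,::step].ravel()[:,None]
    P=np.hstack([s*d,d])@c['T'][:3,:3].T+c['T'][:3,3]
    P[d[:,0]==0]=np.nan
    return P.reshape(v.shape+(3,))
def save(c,n): cv2.imwrite('pics/'+n,c['color'][:,:,::-1])
E
python3 - <<'E'
from h import *
print(bot.get_obs())
for n in ['top','scene']:
    c=cam(n); save(c,n+'0.png'); P=cloud(c)
    print(n,c['vfov'],c['k1'],c['position'],c['attitude'])
    for t in ['lunch_box','divider','tomato_small','tomato_large']:
        for f in (finder.boxes_of,finder.pinpoint):
            for r in f(c,t)[:3]:
                u,v=r['position']; print(t,f.__name__,np.round([u,v],0),round(r['p'],2),P[int(v),int(u)].round(3),ray(c,u,v,0).round(3))
E
```

```text
pics
{'time': 0.0, 'q': array([-6.82961139e+01,  5.01216861e+00,  1.00347701e+01,  9.50957488e+01,
       -1.43869505e-03,  9.00011995e+01]), 'qd': array([ 0.00444729,  0.11091271,  0.00164327, -0.03516927,  0.03235597,
        0.05216981]), 'joint_efforts': array([-4.85359778e-04, -5.20391929e+01,  4.64796388e+01,  1.64194970e-02,
       -1.49154562e-05, -1.67100279e-05]), 'ee_pos': array([ 0.20332654, -0.51085403,  0.25257559]), 'tcp_rot': array([-1.79926853e+02,  1.44022530e-03,  2.17026884e+01]), 'wrist_force': array([ 1.26741409,  0.42053697, -0.6175122 ]), 'torque': array([ 0.01326012, -0.00273883, -0.03252918]), 'grasp_force': 0.0, 'opening': 0.08525640159066522}
top 42.832454970619196 -0.20116325283140965 [ 0.3756408  -0.09246181  1.30875978] [-175.14059954   -0.48586358  -91.5492747 ]
lunch_box call [192. 218.] 0.72 [0.538 0.18  0.003] [0.538 0.179 0.   ]
divider call [347. 251.] 0.72 [ 0.457 -0.153  0.007] [ 0.457 -0.155  0.   ]
divider call [349. 250.] 0.56 [ 0.459 -0.16   0.006] [ 0.459 -0.16   0.   ]
tomato_small call [448. 265.] 0.78 [ 0.422 -0.362  0.044] [ 0.422 -0.37
[... 294 characters left out ...]
93 [0.28969256 0.50009179 0.98715895] [-146.99297802    0.25204394 -160.73147146]
lunch_box call [266. 318.] 0.75 [0.561 0.093 0.004] [0.561 0.092 0.   ]
lunch_box call [268. 346.] 0.94 [0.535 0.144 0.004] [0.536 0.143 0.   ]
divider call [365. 232.] 0.74 [ 0.443 -0.158  0.008] [ 0.443 -0.161  0.   ]
divider call [360. 229.] 0.73 [ 0.448 -0.14   0.037] [ 0.454 -0.165  0.   ]
tomato_small call [402. 163.] 0.58 [ 0.417 -0.341  0.036] [ 0.419 -0.372  0.   ]
tomato_large call [344. 143.] 0.6 [ 0.546 -0.329  0.064] [ 0.563 -0.387  0.   ]
tomato_large call [364. 232.] 0.21 [ 0.443 -0.148  0.018] [ 0.445 -0.159  0.   ]
tomato_large call [344. 154.] 0.71 [ 0.542 -0.32   0.043] [ 0.552 -0.355 -0.   ]
```

View pics/top0.png

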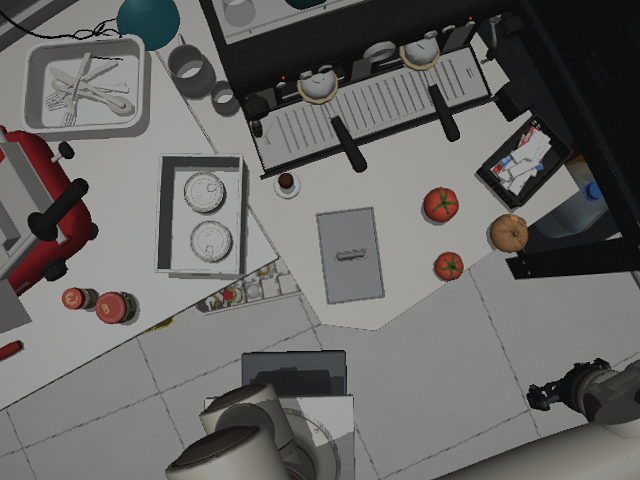

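View pics/scene0.png

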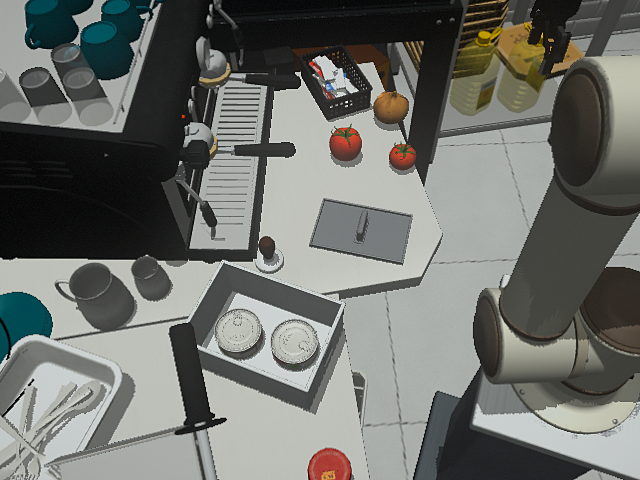

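The top view shows the box at about (202,214), the divider at (350,255) with its grip across x, the small tomato at (449,266) and the large one at (440,205). Next I fit the poses.

```bash
python3 - <<'E'
from h import *
def rect(p,n):
    p=p[np.isfinite(p).all(1)]; (cx,cy),(w,h),a=cv2.minAreaRect((p[:,:2]*1000).astype(np.float32))
    print(n,len(p),'c',round(cx,1),round(cy,1),'size',round(w,1),round(h,1),'ang',round(a,2),'z med',np.median(p[:,2]).round(4))
def comp(m,u,v):
    m=cv2.morphologyEx(m.astype(np.uint8),cv2.MORPH_OPEN,np.ones((2,2)));l=cv2.connectedComponents(m)[1]
    k=l[v-8:v+9,u-8:u+9]; k=k[k>0]; return l==np.bincount(k).argmax()
for n in ['top','scene']:
    c=cam(n);P=cloud(c);x,y,z=P[...,0],P[...,1],P[...,2]
    inr=lambda a,b,d,e,f,g:(x>a)&(x<b)&(y>d)&(y<e)&(z>f)&(z<g)
    table=inr(.3,.42,-.3,-.22,-.02,.02);print(n,'table z',np.nanmedian(z[table]))
    m=inr(.38,.72,.05,.3,.1,.125);rect(P[m],'rim')
    m=inr(.38,.72,.05,.3,.038,.05);
    from scipy.ndimage import label
    l,k=label(m)
    for i in range(1,k+1):
        if (l==i).sum()>150: rect(P[l==i],'tin')
    col=c['color'].astype(int);
    m=inr(.33,.58,-.26,-.06,.024,.045);rect(P[m],'grip')
    g=(abs(col[...,0]-col[...,2])<25)&(col.mean(2)<170)&inr(.33,.58,-.26,-.05,-.006,.05)
    u,v=(350,240) if n=='top' else (340,232)
    rect(P[comp(g,u,v)],'plate')
    for (nm,a,b) in (('small',.42,-.36),('large',.545,-.345)):
        m=inr(a-.06,a+.06,b-.06,b+.06,.01,.1)&(col[...,0]>col[...,2]+40);rect(P[m],nm);print(np.nanmax(z[m]))
        q=P[m];q=q[np.isfinite(q).all(1)];A=np.c_[2*q,np.ones(len(q))];s=np.linalg.lstsq(A,(q**2).sum(1),rcond=None)[0];print('sphere',s[:3].round(4),np.sqrt(s[3]+s[:3]@s[:3]).round(4))
E
```

```text
top table z 0.0001484179417112763
rim 1628 c 536.0 143.3 size 173.4 241.4 ang 87.7 z med 0.1112
tin 1108 c 589.1 145.6 size 86.7 83.6 ang 43.51 z med 0.0414
tin 1134 c 484.2 131.2 size 84.9 84.2 ang 65.23 z med 0.0415
grip 168 c 448.0 -160.3 size 12.3 59.5 ang 5.57 z med 0.0374
plate 10968 c 453.1 -157.3 size 210.5 250.5 ang 89.98 z med 0.0024
small 476 c 418.7 -367.4 size 57.1 57.6 ang 83.12 z med 0.0422
0.06031667107347127
sphere [ 0.4182 -0.3682  0.0241] 0.0285
large 762 c 547.6 -353.8 size 68.5 69.7 ang 0.8 z med 0.0603
0.07275138076363508
sphere [ 0.5476 -0.3547  0.0345] 0.0366
scene table z -0.00040199442671728924
rim 2063 c 536.7 144.0 size 173.0 242.5 ang 87.5 z med 0.11
tin 322 c 539.8 65.6 size 216.1 13.6 ang 0.51 z med 0.0441
tin 1365 c 590.6 146.7 size 85.5 85.7 ang 59.46 z med 0.04
tin 1450 c 486.8 133.5 size 84.5 85.2 ang 19.8 z med 0.0402
grip 159 c 450.0 -159.7 size 11.9 59.4 ang 5.76 z med 0.0356
plate 4846 c 447.6 -161.2 size 197.8 131.9 ang 5.71 z med 0.0044
small 385 c 419.6 -362.5 size 51.6 59.1 ang 84.01 z med 0.0397
0.05711453958761381
sphere [ 0.4195 -0.3666  0.0223] 0.0287
large 593 c 548.5 -346.1 size 72.0 63.7 ang 16.75 z med 0.0583
0.07825470088221442
sphere [ 0.5489 -0.3524  0.0349] 0.0355
```

```bash
cat > p.py <<'E'
import sys,json
from h import *
def plan(via,step=4.5,ang=.14,nd=2):
    """via: list of (x,y,z m,yaw deg); prints rows for move_arm, rounded"""
    o=bot.get_obs(); p=np.array(o['ee_pos'])*100; Rm=R.from_euler('xyz',o['tcp_rot'],degrees=True)
    print('now',p.round(2),np.round(o['tcp_rot'],2),'t',round(o['time'],1))
    off,tw=[],[]
    for x,y,z,yaw in via:
        T=np.array([x,y,z])*100; Rt=R.from_euler('xyz',[180,0,yaw],degrees=True)
        n=max(1,int(np.ceil(max(np.linalg.norm(T-p)/step,(Rm.inv()*Rt).magnitude()/ang)-.02)))
        for k in range(n):
            d=Rm.inv().apply((T-p)/(n-k)).round(nd); w=((Rm.inv()*Rt).as_rotvec()/(n-k)).round(3)
            off.append(d.tolist());tw.append(w.tolist());p=p+Rm.apply(d);Rm=Rm*R.from_rotvec(w)
    for i in range(0,len(off),5):
        print('offset',json.dumps(off[i:i+5]),'twist',json.dumps(tw[i:i+5]))
if __name__=='__main__': plan(json.loads(sys.argv[1]),*[float(a) for a in sys.argv[2:]])
E
python3 - <<'E'
from h import *
for n in ['top','scene']:
    P=cloud(cam(n));x,y,z=P[...,0],P[...,1],P[...,2]
    for a in np.arange(-.3,.3,.05):
        m=(y>a)&(y<a+.05)&(z>.09)&(x>.3)&(x<.9)&~((y>.04)&(y<.26)&(z<.125)&(x<.67))
        print(n,a.round(2),'min x of tall',np.nanmin(x[m]).round(3) if m.any() else None)
E
python3 p.py '[[0.447,-0.16,0.2,95.6]]'
```

```text
top -0.3 min x of tall 0.688
top -0.25 min x of tall 0.675
top -0.2 min x of tall 0.593
top -0.15 min x of tall 0.63
top -0.1 min x of tall 0.624
top -0.05 min x of tall 0.607
top -0.0 min x of tall 0.603
top 0.05 min x of tall 0.732
top 0.1 min x of tall 0.821
top 0.15 min x of tall 0.813
top 0.2 min x of tall 0.829
top 0.25 min x of tall 0.336
scene -0.3 min x of tall 0.692
scene -0.25 min x of tall 0.675
scene -0.2 min x of tall 0.595
scene -0.15 min x of tall 0.629
scene -0.1 min x of tall 0.626
scene -0.05 min x of tall 0.61
scene -0.0 min x of tall 0.603
scene 0.05 min x of tall 0.721
scene 0.1 min x of tall 0.826
scene 0.15 min x of tall 0.815
scene 0.2 min x of tall 0.829
scene 0.25 min x of tall 0.342
now [ 20.34 -51.1   25.33] [-180.    -0.    21.7] t 1.1
offset [[3.56, -2.36, 0.53], [3.84, -1.88, 0.53], [4.05, -1.37, 0.53], [4.19, -0.84, 0.53], [4.26, -0.3, 0.53]] twist [[-0.0, -0.0, -0.129], [-0.0, -0.0, -0.129], [-0.0, -0.0, -0.129], [-0.0, -0.0, -0.129], [0.0, -0.0, -0.129]]
offset [[4.26, 0.25, 0.54], [4.2, 0.8, 0.53], [4.06, 1.33, 0.54], [3.85, 1.85, 0.53], [3.58, 2.33, 0.54]] twist [[0.0, -0.0, -0.129], [0.0, -0.0, -0.129], [0.0, -0.0, -0.129], [0.0, -0.0, -0.129], [0.0, -0.0, -0.129]]
```

Emit:
move_arm(offset=[[3.56,-2.36,0.53],[3.84,-1.88,0.53],[4.05,-1.37,0.53],[4.19,-0.84,0.53],[4.26,-0.3,0.53]], twist=[[0,0,-0.129],[0,0,-0.129],[0,0,-0.129],[0,0,-0.129],[0,0,-0.129]], grip=[1,1,1,1,1])

```text
time: 1.6
ee_pos: [0.3259, -0.3341, 0.2267]
tcp_rot: [180.0, 0.0, 58.9]
wrist_force: [0.3, -1.3, 1.5]
opening: 0.0853
grasp_force: 0.0
```

Emit:
move_arm(offset=[[4.26,0.25,0.54],[4.2,0.8,0.53],[4.06,1.33,0.54],[3.85,1.85,0.53],[3.58,2.33,0.54]], twist=[[0,0,-0.129],[0,0,-0.129],[0,0,-0.129],[0,0,-0.129],[0,0,-0.129]], grip=[1,1,1,1,1])

```text
time: 2.1
ee_pos: [0.4478, -0.1584, 0.2]
tcp_rot: [180.0, 0.0, 95.9]
wrist_force: [1.0, -1.1, 0.3]
opening: 0.0853
grasp_force: 0.0
```

```bash
python3 - <<'E'
from h import *
c=cam('wrist');save(c,'w1.png');P=cloud(c);x,y,z=P[...,0],P[...,1],P[...,2]
m=(x>.39)&(x<.51)&(y>-.21)&(y<-.11)&(z>.028)&(z<.045)
r=cv2.minAreaRect((P[m][:,:2]*1000).astype(np.float32));print(m.sum(),r,np.nanmedian(z[m]))
print(finder.pinpoint(c,'divider'))
E
python3 p.py '[[0.449,-0.16,0.032,95.6]]'
```

```text
934 ((451.1720275878906, -160.47329711914062), (11.421051979064941, 59.1685676574707), 6.115653038024902) 0.03796153600269725
[{'position': [321.0, 218.5], 'p': 0.83}]
now [ 44.87 -15.65  19.91] [-1.7998e+02 -7.0000e-02  9.6140e+01] t 2.2
offset [[-0.09, -0.0, 4.18], [-0.09, -0.0, 4.18], [-0.1, -0.0, 4.17], [-0.09, -0.0, 4.18]] twist [[-0.0, -0.0, 0.002], [-0.0, -0.0, 0.002], [-0.0, -0.001, 0.003], [-0.0, -0.0, 0.002]]
```

Emit:
move_arm(offset=[[-0.1,0.1,4.2],[-0.1,0.1,4.2],[-0.1,0,4.2],[0,0,3.4],[0,0,0]], twist=[[0,0,0],[0,0,0],[0,0,0],[0,0,0],[0,0,0]], grip=[1,1,1,1,1])

```text
time: 2.7
ee_pos: [0.4463, -0.1622, 0.0358]
tcp_rot: [-179.6, -0.2, 95.6]
wrist_force: [-1.2, 0.4, 0.7]
opening: 0.0851
grasp_force: 0.0
```

Emit:
move_arm(offset=[[0.1,0.3,0.3],[0,0,0],[0,0,0],[0,0,0],[0,0,0]], twist=[[0,0,0],[0,0,0],[0,0,0],[0,0,0],[0,0,0]], grip=[1,0.5,0.2,0,0], force=45)

```text
time: 3.2
ee_pos: [0.4526, -0.1617, 0.0378]
tcp_rot: [179.9, 0.0, 95.6]
wrist_force: [-0.1, 0.7, -0.1]
opening: 0.0282
grasp_force: 0.0
```

Emit:
move_arm(offset=[[0,0,0],[0,0,0],[0,0,0],[0,0,0],[0,0,0]], twist=[[0,0,0],[0,0,0],[0,0,0],[0,0,0],[0,0,0]], grip=[0,0,0,0,0])

```text
time: 3.7
ee_pos: [0.4524, -0.1616, 0.0375]
tcp_rot: [180.0, 0.0, 95.6]
wrist_force: [-1.0, 0.3, 6.1]
opening: 0.0113
grasp_force: 45.2
```

```bash
python3 p.py '[[0.45,-0.161,0.2,95.6],[0.45,0.14,0.2,87.6],[0.536,0.1425,0.2,87.6]]' 3.5
```

```text
now [ 45.24 -16.16   3.75] [1.7997e+02 2.0000e-02 9.5620e+01] t 3.7
offset [[0.02, -0.04, -3.25], [0.02, -0.05, -3.25], [0.01, -0.04, -3.25], [0.02, -0.05, -3.25], [0.01, -0.04, -3.25]] twist [[0.0, 0.0, 0.0], [0.0, 0.0, 0.0], [0.0, 0.0, 0.0], [0.0, 0.0, 0.0], [0.001, 0.0, 0.0]]
offset [[3.33, 0.33, -0.0], [3.33, 0.27, -0.0], [3.34, 0.22, -0.0], [3.34, 0.17, -0.0], [3.34, 0.12, -0.0]] twist [[-0.0, 0.0, 0.016], [-0.0, 0.0, 0.015], [-0.0, 0.0, 0.016], [-0.0, 0.0, 0.015], [-0.0, 0.0, 0.016]]
offset [[3.34, 0.07, -0.0], [3.35, 0.02, -0.0], [3.34, -0.04, -0.0], [3.35, -0.09, -0.01], [0.2, 2.86, -0.0]] twist [[-0.0, 0.0, 0.015], [-0.0, 0.0, 0.016], [-0.0, 0.0, 0.015], [-0.0, 0.0, 0.016], [-0.0, 0.0, -0.0]]
offset [[0.2, 2.86, -0.0], [0.21, 2.87, -0.0]] twist [[-0.0, 0.0, -0.0], [-0.0, 0.0, -0.0]]
```

Emit:
move_arm(offset=[[0,0,-2],[0,0,-3.5],[0,0,-3.5],[0,0,-3.5],[0,0,-3.5]], twist=[[0,0,0],[0,0,0],[0,0,0],[0,0,0],[0,0,0]], grip=[0,0,0,0,0])

```text
time: 4.2
ee_pos: [0.4519, -0.1614, 0.198]
tcp_rot: [-180.0, -0.0, 95.6]
wrist_force: [1.3, -0.2, -1.3]
opening: 0.0109
grasp_force: 44.2
```

Emit:
move_arm(offset=[[3.33,0.3,0],[3.33,0.25,0],[3.34,0.2,0],[3.34,0.15,0],[3.34,0.1,0]], twist=[[0,0,0.016],[0,0,0.015],[0,0,0.016],[0,0,0.015],[0,0,0.016]], grip=[0,0,0,0,0])

```text
time: 4.7
ee_pos: [0.4507, 0.0068, 0.1966]
tcp_rot: [-180.0, -0.0, 91.1]
wrist_force: [0.1, -0.7, -1.9]
opening: 0.0114
grasp_force: 44.2
```

Emit:
move_arm(offset=[[3.34,0.07,0],[3.35,0,0],[3.34,0,0],[3.35,0,0],[0.2,2.8,0]], twist=[[0,0,0.015],[0,0,0.016],[0,0,0.015],[0,0,0.016],[0,0,0]], grip=[0,0,0,0,0])

```text
time: 5.2
ee_pos: [0.4786, 0.1436, 0.1971]
tcp_rot: [-180.0, -0.1, 87.8]
wrist_force: [1.3, -0.1, 0.0]
opening: 0.0113
grasp_force: 44.5
```

Emit:
move_arm(offset=[[0.2,2.8,0],[0.2,2.8,0],[0,0,0],[0,0,0],[0,0,0]], twist=[[0,0,0],[0,0,0],[0,0,0],[0,0,0],[0,0,0]], grip=[0,0,0,0,0])

```text
time: 5.7
ee_pos: [0.5357, 0.1418, 0.1968]
tcp_rot: [-180.0, 0.0, 87.6]
wrist_force: [0.3, 0.6, -0.5]
opening: 0.0107
grasp_force: 44.6
```

```bash
python3 - <<'E'
from h import *
def rect(p,n):
    p=p[np.isfinite(p).all(1)]; print(n,len(p),[np.round(a,1) for a in cv2.minAreaRect((p[:,:2]*1000).astype(np.float32))],np.median(p[:,2]).round(4))
o=bot.get_obs();print(o['ee_pos'],o['tcp_rot'],o['wrist_force'],o['grasp_force'])
c=cam('top');save(c,'t2.png');c=cam('scene');save(c,'s2.png');cv2.imwrite('pics/ts2.png',np.hstack([cv2.resize(cv2.imread('pics/t2.png')[100:340,60:380],(400,300)),cv2.resize(cv2.imread('pics/s2.png')[150:480,100:500],(400,300))]))
c=cam('wrist');save(c,'w2.png');P=cloud(c);x,y,z=P[...,0],P[...,1],P[...,2]
m=(z>.15)&(z<.185)&(x>.41)&(x<.66)&(y>.05)&(y<.23);rect(P[m],'plate')
m=(z>.1)&(z<.118);rect(P[m],'rim')
E
```

```text
[0.53571573 0.14177261 0.19676467] [-1.79953621e+02  1.02203249e-02  8.75934150e+01] [ 0.30500682  0.58078917 -0.52920595] 44.64877724647522
plate 73709 [array([537.2, 143. ]), array([125. , 197.6]), np.float64(87.4)] 0.1654
rim 9520 [array([647.6, 133.7]), array([158.2, 480.2]), np.float64(53.2)] 0.1121
```

View pics/ts2.png

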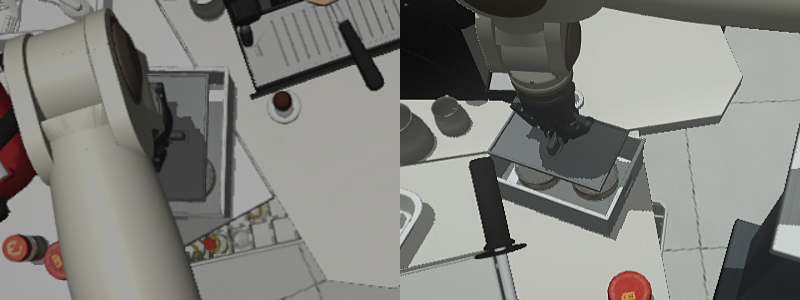

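The plate hangs level over the box, centred to about 1 mm at (210,140) in the left crop. Lowering it.

Emit:
move_arm(offset=[[0,0,2.5],[0,0,3],[0,0,3],[0,0,1.5],[0,0,0.5]], twist=[[0,0,0],[0,0,0],[0,0,0],[0,0,0],[0,0,0]], grip=[0,0,0,0,0])

```text
time: 6.35
ee_pos: [0.5354, 0.1417, 0.0907]
tcp_rot: [-179.9, 0.0, 87.6]
wrist_force: [-0.3, 0.4, -1.9]
opening: 0.0111
grasp_force: 44.6
```

Emit:
move_arm(offset=[[0,0,0.3],[0,0,0.2],[0,0,0.2],[0,0,0.1],[0,0,0]], twist=[[0,0,0],[0,0,0],[0,0,0],[0,0,0],[0,0,0]], grip=[0,0,0,0,0])

```text
time: 6.85
ee_pos: [0.5365, 0.1419, 0.0843]
tcp_rot: [180.0, -0.0, 87.6]
wrist_force: [0.6, -0.2, -1.7]
opening: 0.0111
grasp_force: 44.6
```

Emit:
move_arm(offset=[[0,0,0.1],[0,0,0.1],[0,0,0.1],[0,0,0],[0,0,0]], twist=[[0,0,0],[0,0,0],[0,0,0],[0,0,0],[0,0,0]], grip=[0,0,0,0,0])

```text
time: 7.35
ee_pos: [0.5364, 0.1419, 0.0815]
tcp_rot: [180.0, -0.0, 87.6]
wrist_force: [-3.1, -0.7, 6.0]
opening: 0.0112
grasp_force: 45.6
```

Contact at the expected height; release and rise.

Emit:
move_arm(offset=[[0,0,0],[0,0,0],[0,0,0],[0,0,0],[0,0,-1]], twist=[[0,0,0],[0,0,0],[0,0,0],[0,0,0],[0,0,0]], grip=[0.3,0.5,0.5,0.5,0.5])

```text
time: 7.85
ee_pos: [0.5356, 0.1417, 0.09]
tcp_rot: [-179.9, 0.0, 87.6]
wrist_force: [-0.1, -1.1, 0.0]
opening: 0.0427
grasp_force: 0.0
```

Emit:
move_arm(offset=[[0,0,-3.5],[0,0,-3.5],[0,0,-4],[0,0,-4],[0,0,0]], twist=[[0,0,0],[0,0,0],[0,0,0],[0,0,0],[0,0,0]], grip=[1,1,1,1,1])

```text
time: 8.35
ee_pos: [0.5377, 0.1422, 0.2478]
tcp_rot: [179.5, -0.2, 87.6]
wrist_force: [0.5, 0.3, 0.2]
opening: 0.0853
grasp_force: 0.0
```

```bash
python3 - <<'E'
from h import *
c=cam('wrist');save(c,'w3.png');P=cloud(c);x,y,z=P[...,0],P[...,1],P[...,2]
m=(z>.043)&(z<.06)&(x>.43)&(x<.64)&(y>.07)&(y<.215)
q=P[m];print(cv2.minAreaRect((q[:,:2]*1000).astype(np.float32)))
A=np.c_[q[:,:2]-q[:,:2].mean(0),np.ones(len(q))];print('tilt',np.linalg.lstsq(A,q[:,2],rcond=None)[0])
m=(z>.072)&(z<.09)&(x>.5)&(x<.57)&(y>.09)&(y<.19);print('grip',cv2.minAreaRect((P[m][:,:2]*1000).astype(np.float32)),np.nanmedian(z[m]))
E
python3 p.py '[[0.42,0.141,0.2,87.6],[0.4189,-0.3674,0.2,90]]' 4.6
```

```text
((534.5003662109375, 135.6071319580078), (139.59417724609375, 202.8517608642578), 87.542724609375)
tilt [-0.00085441 -0.00031991  0.05020389]
grip ((538.0029907226562, 143.18408203125), (59.283992767333984, 11.511695861816406), 87.16392517089844) 0.08193889427258988
now [53.73 14.21 24.48] [ 1.7969e+02 -1.0000e-01  8.7590e+01] t 8.4
offset [[-0.2, -3.91, 1.47], [-0.2, -3.91, 1.48], [-0.21, -3.91, 1.49], [-4.23, 0.17, 0.0], [-4.23, 0.15, 0.0]] twist [[0.002, -0.001, -0.0], [0.002, -0.0, -0.0], [0.001, -0.001, -0.0], [0.0, 0.0, -0.004], [0.0, 0.0, -0.003]]
offset [[-4.23, 0.14, 0.0], [-4.24, 0.12, 0.0], [-4.24, 0.11, 0.0], [-4.24, 0.09, 0.0], [-4.24, 0.08, 0.0]] twist [[0.0, 0.0, -0.004], [0.0, 0.0, -0.003], [0.0, 0.0, -0.004], [0.0, 0.0, -0.003], [0.0, 0.0, -0.004]]
offset [[-4.23, 0.06, 0.0], [-4.24, 0.05, 0.0], [-4.23, 0.04, 0.0], [-4.24, 0.02, 0.01], [-4.23, 0.0, 0.0]] twist [[0.0, 0.0, -0.003], [0.0, 0.0, -0.004], [0.0, 0.0, -0.003], [0.0, 0.0, -0.004], [0.0, 0.0, -0.003]]
```

View pics/w3.png

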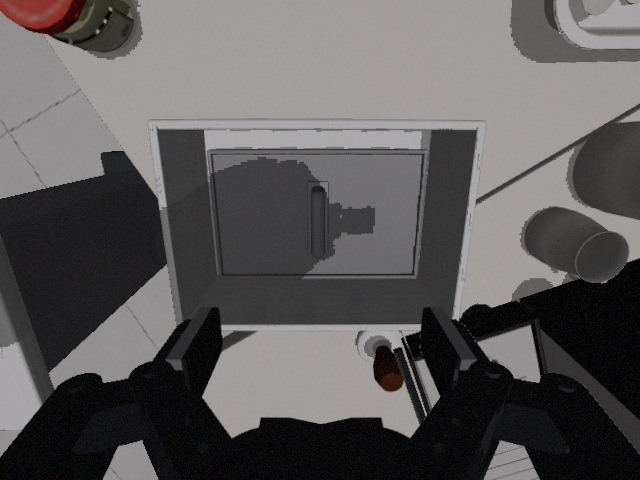

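The plate lies flat on the tins with its grip up, clear of all the walls. In the picture it is about (210–425, 150–278) with the grip at (318,220). Next is the tomato, with the fingers turned to close along y.

```bash
python3 p.py '[[0.42,0.141,0.22,110],[0.4189,-0.3674,0.2,177.6]]' 4.3 0.13
```

```text
now [53.73 14.21 24.48] [ 1.7969e+02 -1.0000e-01  8.7590e+01] t 8.4
offset [[-0.2, -3.91, 0.8], [0.31, -3.9, 0.81], [0.81, -3.83, 0.83], [-3.98, -1.46, 0.17], [-3.82, -1.84, 0.17]] twist [[0.002, -0.0, -0.13], [0.002, -0.0, -0.131], [0.002, -0.001, -0.13], [-0.0, 0.0, -0.098], [-0.0, 0.0, -0.098]]
offset [[-3.62, -2.2, 0.17], [-3.38, -2.55, 0.17], [-3.12, -2.87, 0.17], [-2.82, -3.16, 0.17], [-2.5, -3.42, 0.17]] twist [[-0.0, 0.0, -0.098], [-0.0, 0.0, -0.098], [-0.0, 0.0, -0.098], [-0.0, 0.0, -0.099], [-0.0, 0.0, -0.098]]
offset [[-2.15, -3.65, 0.17], [-1.78, -3.84, 0.16], [-1.4, -4.0, 0.17], [-0.99, -4.12, 0.16], [-0.59, -4.2, 0.17]] twist [[-0.0, 0.0, -0.099], [-0.0, -0.0, -0.098], [-0.0, -0.0, -0.099], [-0.0, -0.0, -0.098], [-0.0, -0.0, -0.099]]
```

Emit:
move_arm(offset=[[-0.2,-3.91,0.8],[0.31,-3.9,0.81],[0.81,-3.83,0.83],[-3.98,-1.46,0.17],[-3.82,-1.84,0.17]], twist=[[0,0,-0.13],[0,0,-0.13],[0,0,-0.13],[0,0,-0.098],[0,0,-0.098]], grip=[1,1,1,1,1])

```text
time: 8.9
ee_pos: [0.4172, 0.0562, 0.2125]
tcp_rot: [-180.0, -0.0, 121.7]
wrist_force: [1.1, -0.6, -0.4]
opening: 0.0855
grasp_force: 0.0
```

Emit:
move_arm(offset=[[-3.62,-2.2,0.17],[-3.38,-2.55,0.17],[-3.12,-2.87,0.17],[-2.82,-3.16,0.17],[-2.5,-3.42,0.17]], twist=[[0,0,-0.098],[0,0,-0.098],[0,0,-0.098],[0,0,-0.099],[0,0,-0.098]], grip=[1,1,1,1,1])

```text
time: 9.4
ee_pos: [0.4172, -0.1574, 0.2041]
tcp_rot: [-180.0, -0.0, 149.5]
wrist_force: [1.0, 0.2, -0.8]
opening: 0.0852
grasp_force: 0.0
```

Emit:
move_arm(offset=[[-2.15,-3.65,0.17],[-1.78,-3.84,0.16],[-1.4,-4.0,0.17],[-0.99,-4.12,0.16],[-0.59,-4.2,0.17]], twist=[[0,0,-0.099],[0,0,-0.098],[0,0,-0.099],[0,0,-0.098],[0,0,-0.099]], grip=[1,1,1,1,1])

```text
time: 9.9
ee_pos: [0.4166, -0.3693, 0.1956]
tcp_rot: [180.0, -0.0, 177.8]
wrist_force: [1.0, 0.2, 0.2]
opening: 0.0854
grasp_force: 0.0
```

Emit:
move_arm(offset=[[0,0,0],[0,0,0]], twist=[[0,0,0],[0,0,0]], grip=[1,1])

```text
time: 10.1
ee_pos: [0.4166, -0.368, 0.1951]
tcp_rot: [179.9, -0.1, 177.4]
wrist_force: [-0.1, -0.2, 0.2]
opening: 0.0855
grasp_force: 0.0
```

```bash
python3 - <<'E'
from h import *
c=cam('wrist');save(c,'w4.png');P=cloud(c);x,y,z=P[...,0],P[...,1],P[...,2];col=c['color'].astype(int)
m=(x>.37)&(x<.47)&(y>-.42)&(y<-.31)&(z>.006)&(z<.07)&(col[...,0]>col[...,2]+40)
q=P[m];print(len(q),cv2.minAreaRect((q[:,:2]*1000).astype(np.float32)),q[:,2].max(), cv2.minEnclosingCircle((q[:,:2]*1000).astype(np.float32)))
A=np.c_[2*q,np.ones(len(q))];s=np.linalg.lstsq(A,(q**2).sum(1),rcond=None)[0];print(s[:3])
print(finder.pinpoint(c,'tomato_small'))
E
python3 p.py '[[0.4189,-0.3674,0.03,177.6]]' 4.4
```

```text
2811 ((419.0712890625, -367.57879638671875), (57.45071792602539, 58.210601806640625), 12.909287452697754) 0.05895510167632828 ((419.08880615234375, -368.3766784667969), 29.986860275268555)
[ 0.42101401 -0.36876585  0.01584368]
[{'position': [321.8, 221.7], 'p': 0.68}]
now [ 41.72 -36.69  19.61] [ 1.7996e+02 -4.0000e-02  1.7752e+02] t 10.2
offset [[-0.05, -0.01, 4.15], [-0.05, -0.02, 4.15], [-0.04, -0.01, 4.15], [-0.05, -0.02, 4.16]] twist [[0.0, -0.0, -0.0], [0.0, -0.0, -0.0], [0.0, -0.0, -0.001], [0.001, -0.001, -0.0]]
```

View pics/w4.png

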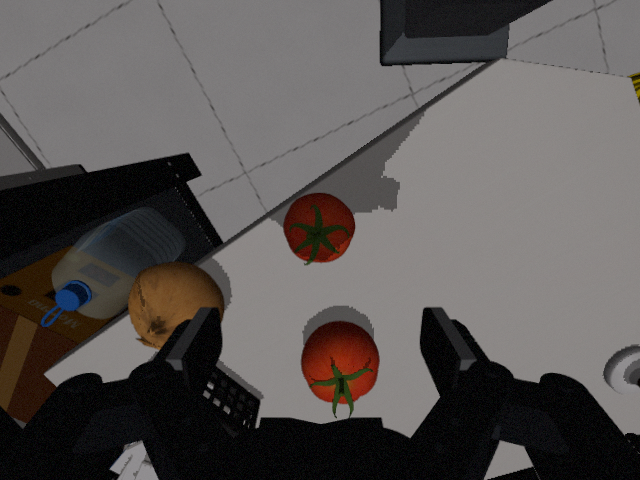

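The small tomato at (320,228) in the picture measures to (0.419, -0.368), matching the earlier fits.

Emit:
move_arm(offset=[[-0.1,0,4.5],[-0.1,0,4.5],[0,0,4],[0,0,3],[0,0,1]], twist=[[0,0,0],[0,0,0],[0,0,0],[0,0,0],[0,0,0]], grip=[1,1,1,1,1])

```text
time: 10.7
ee_pos: [0.4182, -0.3653, 0.0234]
tcp_rot: [179.8, -0.2, 177.6]
wrist_force: [0.1, 0.4, 0.6]
opening: 0.0855
grasp_force: 0.0
```

Emit:
move_arm(offset=[[0,0,0],[0,0,0],[0,0,0],[0,0,0],[0,0,0]], twist=[[0,0,0],[0,0,0],[0,0,0],[0,0,0],[0,0,0]], grip=[0.9,0.8,0.7,0.6,0.5], force=20)

```text
time: 11.2
ee_pos: [0.4204, -0.3684, 0.0291]
tcp_rot: [-179.9, 0.2, 177.6]
wrist_force: [-1.3, 2.5, 7.5]
opening: 0.059
grasp_force: 20.0
```

Emit:
move_arm(offset=[[0,0,0],[0,0,0],[0,0,-1],[0,0,-2],[0,0,-3]], twist=[[0,0,0],[0,0,0],[0,0,0],[0,0,0],[0,0,0]], grip=[0.5,0.5,0.5,0.5,0.5])

```text
time: 11.7
ee_pos: [0.4188, -0.3674, 0.087]
tcp_rot: [179.9, -0.1, 177.5]
wrist_force: [0.4, -0.3, -0.6]
opening: 0.0586
grasp_force: 21.9
```

```bash
python3 p.py '[[0.419,-0.368,0.2,177.6],[0.42,0.14,0.2,177.6],[0.487,0.1455,0.2,177.4]]' 3.7
```

```text
now [ 41.88 -36.74   8.7 ] [ 1.7995e+02 -7.0000e-02  1.7754e+02] t 11.7
offset [[-0.0, -0.01, -2.82], [-0.0, -0.01, -2.83], [-0.0, -0.01, -2.82], [-0.01, -0.02, -2.83], [0.14, 3.63, -0.0]] twist [[0.0, -0.0, -0.0], [0.0, -0.0, -0.0], [0.0, -0.001, -0.001], [0.001, -0.0, -0.0], [-0.0, -0.0, -0.0]]
offset [[0.15, 3.63, -0.0], [0.14, 3.63, -0.0], [0.15, 3.62, -0.0], [0.14, 3.63, -0.0], [0.15, 3.62, -0.0]] twist [[-0.0, -0.0, -0.0], [-0.0, -0.0, -0.0], [-0.0, -0.0, -0.0], [-0.0, -0.0, -0.0], [-0.0, -0.0, -0.0]]
offset [[0.14, 3.63, -0.0], [0.15, 3.62, -0.0], [0.14, 3.63, -0.0], [0.15, 3.62, -0.0], [0.14, 3.63, -0.0]] twist [[-0.0, -0.0, -0.0], [-0.0, -0.0, -0.0], [-0.0, -0.0, -0.0], [-0.0, -0.0, -0.0], [-0.0, -0.0, -0.0]]
offset [[0.15, 3.62, -0.0], [0.14, 3.63, -0.0], [0.15, 3.62, -0.0], [-3.34, 0.42, -0.0], [-3.33, 0.42, -0.01]] twist [[-0.0, -0.0, -0.0], [-0.0, -0.0, -0.0], [-0.0, -0.0, -0.0], [-0.0, -0.0, 0.002], [-0.0, -0.0, 0.001]]
```

Emit:
move_arm(offset=[[0,0,-2.8],[0,0,-2.8],[0,0,-2.8],[0,0,-2.8],[0.14,2,0]], twist=[[0,0,0],[0,0,0],[0,0,0],[0,0,0],[0,0,0]], grip=[0.5,0.5,0.5,0.5,0.5])

```text
time: 12.2
ee_pos: [0.4198, -0.3497, 0.2038]
tcp_rot: [-179.7, 0.3, 177.5]
wrist_force: [-0.8, 0.3, -1.0]
opening: 0.0585
grasp_force: 21.9
```

Emit:
move_arm(offset=[[0.15,3.6,0],[0.15,3.6,0],[0.15,3.6,0],[0.15,3.6,0],[0.15,3.6,0]], twist=[[0,0,0],[0,0,0],[0,0,0],[0,0,0],[0,0,0]], grip=[0.5,0.5,0.5,0.5,0.5])

```text
time: 12.7
ee_pos: [0.4188, -0.1663, 0.1999]
tcp_rot: [-180.0, 0.1, 177.5]
wrist_force: [0.6, -0.4, -0.7]
opening: 0.0589
grasp_force: 21.9
```

Emit:
move_arm(offset=[[0.15,3.6,0],[0.15,3.6,0],[0.15,3.6,0],[0.15,3.6,0],[0.15,3.6,0]], twist=[[0,0,0],[0,0,0],[0,0,0],[0,0,0],[0,0,0]], grip=[0.5,0.5,0.5,0.5,0.5])

```text
time: 13.2
ee_pos: [0.419, 0.0139, 0.2]
tcp_rot: [180.0, 0.1, 177.5]
wrist_force: [0.6, -0.2, -1.3]
opening: 0.0594
grasp_force: 21.9
```

Emit:
move_arm(offset=[[0.15,3.6,0],[0.15,3.6,0],[0.15,3.6,0],[0.15,2.5,0],[0,0,0]], twist=[[0,0,0],[0,0,0],[0,0,0],[0,0,0],[0,0,0]], grip=[0.5,0.5,0.5,0.5,0.5])

```text
time: 13.7
ee_pos: [0.4187, 0.1481, 0.1996]
tcp_rot: [179.9, 0.1, 177.7]
wrist_force: [0.9, -0.4, -0.8]
opening: 0.0589
grasp_force: 22.0
```

```bash
python3 p.py '[[0.487,0.1455,0.2,177.4]]' 3.7; python3 - <<'E'
from h import *
o=bot.get_obs();print(o['ee_pos'],o['tcp_rot'])
for n in ('scene','wrist'):
    c=cam(n);save(c,n+'5.png');P=cloud(c);x,y,z=P[...,0],P[...,1],P[...,2];col=c['color'].astype(int)
    m=(abs(x-o['ee_pos'][0])<.05)&(abs(y-o['ee_pos'][1])<.05)&(z>.12)&(z<.26)&(col[...,0]>col[...,2]+50)
    if m.sum()>20:
        q=P[m];print(n,len(q),q.min(0),q.max(0))
        A=np.c_[2*q,np.ones(len(q))];s=np.linalg.lstsq(A,(q**2).sum(1),rcond=None)[0];print(s[:3])
E
```

```text
now [41.87 14.81 19.96] [1.7994e+02 7.0000e-02 1.7773e+02] t 13.7
offset [[-3.42, 0.0, -0.02], [-3.41, 0.02, -0.02]] twist [[0.001, 0.001, 0.003], [0.0, 0.0, 0.003]]
[0.41873329 0.14811947 0.19958382] [1.79941139e+02 7.35354453e-02 1.77727420e+02]
scene 323 [0.39038588 0.12642503 0.19874547] [0.42657524 0.17772505 0.21693005]
[0.41560036 0.14989111 0.18944186]
wrist 12308 [0.38893675 0.11792036 0.19097156] [0.44345549 0.17695847 0.23206834]
[0.41857019 0.14720359 0.18706664]
```

Emit:
move_arm(offset=[[-3.4,0,0],[-3.4,0,0],[0,0,2],[0,0,3.5],[0,0,3]], twist=[[0,0,0.003],[0,0,0.003],[0,0,0],[0,0,0],[0,0,0]], grip=[0.5,0.5,0.5,0.5,0.5])

```text
time: 14.3
ee_pos: [0.4872, 0.1414, 0.1127]
tcp_rot: [-180.0, 0.0, 177.1]
wrist_force: [-0.7, -0.4, -1.3]
opening: 0.0588
grasp_force: 22.0
```

Emit:
move_arm(offset=[[0,0,1.5],[0,0,0.8],[0,0,0.4],[0,0,0.2],[0,0,0]], twist=[[0,0,0],[0,0,0],[0,0,0],[0,0,0],[0,0,0]], grip=[0.5,0.5,0.5,0.5,0.5])

```text
time: 14.8
ee_pos: [0.4873, 0.1428, 0.0854]
tcp_rot: [180.0, 0.1, 177.2]
wrist_force: [0.3, 1.1, -1.6]
opening: 0.059
grasp_force: 22.0
```

Emit:
move_arm(offset=[[0,0,0.3],[0,0,0.1],[0,0,0.1],[0,0,0.1],[0,0,0]], twist=[[0,0,0],[0,0,0],[0,0,0],[0,0,0],[0,0,0]], grip=[0.5,0.5,0.5,0.5,0.5])

```text
time: 15.3
ee_pos: [0.4868, 0.1427, 0.0783]
tcp_rot: [-180.0, -0.0, 177.2]
wrist_force: [0.5, 0.1, -2.0]
opening: 0.0593
grasp_force: 22.0
```

Emit:
move_arm(offset=[[0,0,0.1],[0,0,0],[0,0,0.05],[0,0,0],[0,0,0]], twist=[[0,0,0],[0,0,0],[0,0,0],[0,0,0],[0,0,0]], grip=[0.5,0.5,0.5,0.5,0.5])

```text
time: 15.8
ee_pos: [0.4867, 0.1428, 0.078]
tcp_rot: [180.0, 0.0, 177.2]
wrist_force: [-5.3, 0.1, 9.9]
opening: 0.0589
grasp_force: 22.5
```

Contact; ease off slightly and open slowly.

Emit:
move_arm(offset=[[0,0,-0.1],[0,0,0],[0,0,0],[0,0,0],[0,0,0]], twist=[[0,0,0],[0,0,0],[0,0,0],[0,0,0],[0,0,0]], grip=[0.5,0.7,0.74,0.8,0.85])

```text
time: 16.3
ee_pos: [0.4868, 0.1427, 0.0778]
tcp_rot: [-180.0, -0.0, 177.2]
wrist_force: [0.3, -0.1, -1.2]
opening: 0.0723
grasp_force: 0.0
```

Emit:
move_arm(offset=[[0,0,0],[0,0,0],[0,0,0],[0,0,-0.5],[0,0,-1.5]], twist=[[0,0,0],[0,0,0],[0,0,0],[0,0,0],[0,0,0]], grip=[0.95,1,1,1,1])

```text
time: 16.8
ee_pos: [0.4861, 0.1425, 0.0974]
tcp_rot: [-180.0, -0.1, 177.2]
wrist_force: [-0.2, -0.3, -0.0]
opening: 0.0856
grasp_force: 0.0
```

Emit:
move_arm(offset=[[0,0,-2.5],[0,0,-3.5],[0,0,-3.5],[0,0,-3.5],[0,0,-3]], twist=[[0,0,0],[0,0,0],[0,0,0],[0,0,0],[0,0,0]], grip=[1,1,1,1,1])

```text
time: 17.3
ee_pos: [0.4868, 0.1427, 0.2613]
tcp_rot: [180.0, 0.1, 177.2]
wrist_force: [-0.0, 0.6, -0.3]
opening: 0.0852
grasp_force: 0.0
```

```bash
python3 - <<'E'
from h import *
c=cam('wrist');save(c,'w6.png');P=cloud(c);x,y,z=P[...,0],P[...,1],P[...,2];col=c['color'].astype(int)
m=(x>.42)&(x<.65)&(y>.07)&(y<.22)&(z>.05)&(z<.13)&(col[...,0]>col[...,2]+40)
q=P[m];print(len(q),q.min(0),q.max(0))
m=(z>.043)&(z<.06)&(x>.43)&(x<.64)&(y>.085)&(y<.2)
q=P[m];A=np.c_[q[:,:2]-q[:,:2].mean(0),np.ones(len(q))];print('tilt',np.linalg.lstsq(A,q[:,2],rcond=None)[0])
c=cam('scene');save(c,'s6.png')
a=cv2.imread('pics/w6.png');b=cv2.imread('pics/s6.png');cv2.imwrite('pics/ws6.png',np.hstack([cv2.resize(a,(400,300)),cv2.resize(b[100:400,100:500],(400,300))]))
print(bot.get_obs()['wrist_force'])
E
```

```text
2624 [0.45710108 0.11386614 0.07310266] [0.51474371 0.17359168 0.10836491]
tilt [-0.00250883 -0.00048773  0.05013068]
[-0.8412983   1.07573068  0.40195915]
```

View pics/ws6.png

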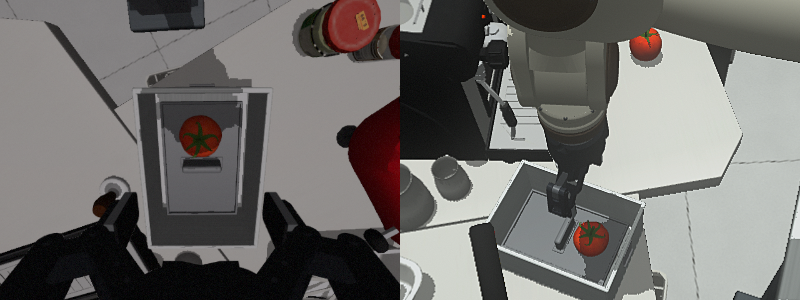

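The tomato stands upright on the flat plate beside the grip, at (202,136) left and (590,238) right. The large tomato is untouched and the gripper is clear.

```bash
python3 -c "
from h import *
print(bot.job_done())"
```

```text
the job is handed in; nothing more can be done
None
```

The divider lies flat on the tins with its grip up, the small tomato stands on it beside the grip, the large tomato was not moved, and the job was handed in at about 17 s.

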